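Lock the relief panel in its jig and hold a border strip home behind the rail lip

ROBOT

A 6-joint arm with a two-finger parallel gripper is mounted at the origin on the work surface. World frame = base frame: x ahead of the robot, y to its left, z up, the work surface at z = 0. Lengths are in m, angles in rad, forces in N, time in s.
With the tool pointing down it reaches from about 0.25 to 0.8 m from the base axis. Payload 8.5 kg.
Tool frame: the origin (TCP) lies midway between the tips of the shut fingers; the grasp point (between the pads) lies 19 mm behind it (manip.tcp_to_grasp is the distance from the TCP to the grasp point, in m); z points along the fingers, y is the direction in which the jaws open and shut (so a half turn about z gives the same grasp; the last joint's range is limited). The gripper opens to 85 mm and grips with 20 to 120 N. Pads are 22 mm wide; open, the fingers measure 114 mm over their backs; the gripper's body (76 mm by 85 mm) begins 54 mm behind the grasp point. The pads swing forward as they close: fully open they stand 13 mm farther back than shut.
Start: joints at [1.159, 0.238, -0.013, 1.319, 0, 1.571], TCP at [0.21, 0.481, 0.231] pointing down, gripper open.
Joint ranges: [-2.66, 2.66], [-1.03, 1.9], [-1.14, 1.46], [-1.82, 2.27], [-1.45, 1.34], [-3.14, 3.14]. Speed limits (rad/s): [2.22, 2.22, 2.79, 3.14, 3.14, 3.14].

INTERFACE

Orientations are given as a unit quaternion [x, y, z, w].
In Python, from workcell import status, cams, manip, nets gives the robot as it stands.
- The arm moves only by the tool move_arm, never from a script. Its arguments are lists of equal length, an entry for each row: "dp": the shift along the tool's x, y, z in cm, a list of three; "rotation": the turn, a rotation vector about the tool's x, y, z in rad, a list of three; "jaw": the gripper's target within -1 to 1 (shut at 1, half-way at 0, fully open at -1). In form: {"dp": [[dx, dy, dz], ...], "rotation": [[rx, ry, rz], ...], "jaw": [jaw, ...]}. A call has 1 to 8 rows; each row shifts and turns the commanded pose from where the row before left it, along the tool's axes as they then stand; what a row does not reach is not made up. A row lasts 1/8 s, in which the tool goes at most 62.5 mm and 10.7 degrees, less where a joint would pass 70% of its speed; a pose out of reach is approached as far as the arm can. A call with a gripper value outside its range is refused whole. The fingers move at their own pace and stop on an object; "force" is the grip in N (left out, the last holds). Time passes only in rows, so rows that do not move let the fingers close. It gives the time, the measured TCP pose, the force and the opening at its end, in the units of the state.
- status.state(): the state, without advancing time (a new reading comes with each control period).
- cams.get_image(name): name is "side" or "top" or "wrist"; returns the picture (480x640x3 uint8, red, green, blue); there is no depth.
- cams.camera_info(name): a dict with "fx", "fy", "cx", "cy" (pixels), "world_from_camera" (4x4, takes a point from camera to world coordinates). Camera axes: x right, y down, z forward; pixel columns grow to the right and rows downward; lengths in m; the calibration is good to about 2 mm. A picture is of the moment at which its call begins: read the wrist's pose just before it. camera_info takes no time and is no camera call; for the wrist camera it gives the pose at the moment of the call.
- manip.close_job(): hands the job in, once; it reports no verdict.
Trained networks look in the newest picture that a camera, given by its name, has taken for a name from the list of things; names that differ only in an ending like _2 or _b are one class to them, and where a whole thing is asked for, a point or a joint stands for the part that bears it (a point fixed in the world has none). Each returns a list of dicts, best first, with "confidence" (0 to 1); they miss things now and then, are a little off and sometimes report something else, mostly with a low value. They report only what shows in the picture. A call takes as long as a camera call. They do not tell look-alikes from the thing itself.
- nets.search_frame(camera, thing): "centre" ([x, y, z] in m, in world coordinates, good to about 4 mm: the middle of the surface that is visible of it).
- nets.tip_of(camera, thing): "centre" ([x, y, z] in m, in world coordinates, good to about 4 mm: a listed point, or the origin of a listed thing).
The state is a dict: "clock": time; "joints": joint angles; "qd": joint speeds; "joint_efforts": joint torques, N m; "tool_pos": TCP position; "orientation": TCP orientation; "contact_force": force on the tool from outside, world axes, zero at the start; "ft_torque": the same for the moment, N m; "gripper_width": finger opening in m.
Only numpy, scipy, OpenCV 4.12 (cv2) and the standard library are available. Lean on these libraries where they do the work, as an engineer would, in place of code of your own. Each camera call takes 0.05 s, during which the arm holds its last target.

TASK

First swing the jig's hinged keeper bar shut until it clicks into its catch, so that the plywood panel is locked in. Then take the white border strip with the raised bead, lay it on the panel between the two corner blocks, push its wide thin edge in under the lip of the far rail by feel until it is fully home along its whole length, and finish while still holding it there, pressed firmly against the rail, as one does until the adhesive takes. Leave the other things on the table where they are.

Things in the scene. Friction and masses are not known exactly. Their poses are not given: they have to be found in the camera images.
- jig: Mounting jig fixed to the table: grey base plate 290 x 290 mm, 6 mm thick, aluminium fences. Origin on the table under the panel's centre. Its +x points to the far rail (away from the robot), +y to the left fence. The panel lies between near fence (x = -102 mm), left fence (y = 122 mm), far rail and, on the right, the keeper bar.
- rail_home (a point): Middle of the far rail's upright inner face, level with the panel's top; jig coordinates (102, 0, 18) mm, axes as the jig's. A lip overhangs the panel from this face by 14 mm towards the robot, plus a 5 mm upturned flare. Lip underside 9 mm above the panel, lip top 12 mm, flare top 15 mm. Rigid.
- keeper (a joint): Angle of the keeper bar about its upright hinge, rad: 0 = shut, lying along the panel's right edge (along jig +x); growing = swung out to the right, clockwise from above, up to 1.5. Stays where left (light friction). The last 0.1 rad run over a spring ball detent (about 6 N at the knob); once below 0.03 the ball draws it to its stop at 0.
- keeper_knob (a point): Middle of the black round knob on the keeper bar, 165 mm from the hinge: 19 mm across, 31 to 59 mm above the table, this point at 45 mm. The aluminium bar under it is 24 mm wide, its top 28 mm above the table, 226 mm long from the hinge, with a thin flange on its inner side that passes over the panel's edge.
- keeper_hinge (a point): On the hinge axis of the keeper bar, at the near right corner of the jig, 45 mm above the table; jig coordinates (-112, -134, 45) mm.
- panel: Plywood panel 200 x 240 x 12 mm lying loose in the jig, top 18 mm above the table; origin under its centre, axes as the jig's. White relief scrolls on its near half (x below -25 mm, 3 mm high). Near its far corners two white corner blocks, 22 x 22 mm, 12 mm high, centred at x = 73, y = +-97 mm; 172 mm clear between them.
- strip: White rigid border strip, 120 g: flat flange 70 mm (x) by 150 mm (y), 5 mm thick, with one raised bead along it, 14 mm wide (x -23 to -9 mm), top 26 mm above the underside. Origin mid underside, z up. The wide thin side, +x, goes under the lip; home, its +x edge butts on the rail's upright face: origin 35 mm from that face, +x along jig +x. Grip across the bead.
- edge_left (a point): Point on the strip's thin +x edge, 70 mm to +y of its middle, half way up its thickness (2.5 mm); axes as the strip's.
- edge_right (a point): The same on the strip's thin +x edge, 70 mm to -y of its middle.
- tub: Bystander: white open tub of cut pieces, 125 x 175 x 75 mm, origin under its centre.
- glue_jar: Bystander: white glue jar, 64 mm across, 85 mm high, origin under its centre.
- glue_brush: Bystander: flat brush with a green handle, about 200 mm long, lying.
- flat_strip: Bystander: plain flat white strip 40 x 150 x 6 mm without a bead, origin under its centre.
- square_strip: Bystander: white square-section strip 20 x 180 x 16 mm, origin under its centre.
- rosette: Bystander: white round rosette, 60 mm across, 13 mm high, origin under its centre.
Things that resemble listed ones, but are neither listed nor needed, are in the scene too. Leave any black look-alike of the strip alone.

How it is judged:
By the outcome, as a careful person would: the job done as asked, in the order asked, and still so for the second after the job is handed in, while the arm keeps its last pose, push and grip.
It also fails if it takes over 58 s, if anything falls off the work surface, if the arm or the gripper's body presses on something with over 40 N, if the wrist force passes 120 N, or if a joint passes its speed limit or range.

## Working session

There is one attempt and no reset: what is moved stays moved. The work goes in short steps, Python scripts to look and compute and a tool call to move; the robot and the scene stay as the last step left them, time stands still between calls to the robot, and variables do not carry over. Pictures are saved under pics/ and viewed, and the job is handed in when it is done.

Besides the shell and the picture viewer there is one more tool, called after "Emit:" as name(argument=value, ...) on one line, values as JSON. move_arm: Moves the arm, as the interface text tells. Its arguments: {"type":"object","properties":{"dp":{"type":"array"},"rotation":{"type":"array"},"jaw":{"type":"array"},"force":{"type":"number"}},"required":["dp","rotation","jaw"]}

```bash
mkdir -p pics; ls; python3 - <<'E'
from workcell import status,cams,manip,nets
import cv2,numpy as np
s=status.state(); print(s)
for n in ["top","side"]:
    cv2.imwrite(f"pics/{n}0.png",cams.get_image(n)[:,:,::-1]); i=cams.camera_info(n); print(n,i)
    for t in ["jig","keeper_knob","strip","panel","rail_home","keeper_hinge"]:
        for f in (nets.tip_of,) : print(t,[(np.round(d['centre'],3).tolist(),round(d['confidence'],2)) for d in f(n,t)])
E
```

```text
pics
{'clock': 0.0, 'joints': array([ 1.15902488e+00,  2.38786622e-01, -1.42422498e-02,  1.31920944e+00,
        3.03685130e-05,  1.57079919e+00]), 'qd': array([ 0.00064778, -0.00031688,  0.00024396,  0.00158381,  0.00092178,
       -0.00136955]), 'joint_efforts': array([ 9.97757634e-04, -5.38780797e+01,  3.46437263e+01,  1.85057195e-02,
        5.90505965e-05, -1.30437860e-05]), 'tool_pos': array([0.20994839, 0.48074158, 0.23067924]), 'orientation': array([ 2.04435616e-01,  9.78879747e-01, -7.02659970e-04, -1.62257828e-04]), 'contact_force': array([-0.49975334,  0.49577076,  0.18998846]), 'ft_torque': array([ 0.00174289, -0.00262144,  0.03401194]), 'gripper_width': 0.0854793198126677}
top {'fx': 503.85704631134945, 'fy': 503.85704631134945, 'cx': 321.6063351857162, 'cy': 241.02057217512186, 'world_from_camera': array([[ 1.68931471e-02, -9.90987318e-01,  1.32886253e-01,
         2.99026649e-01],
       [-9.99851312e-01, -1.72031836e-02, -1.18523523e-03,
        -2.25610779e-02],
       [ 3.46061969e-03, -1.32846472e-01, -9.91130586e-01,
         1.57958962e+00],
       [ 0.00000000e+
[... 360 characters left out ...]
92606991813, 'fy': 467.70292606991813, 'cx': 318.48171898993576, 'cy': 241.97470140147266, 'world_from_camera': array([[ 9.87493399e-01, -9.86940415e-02,  1.22948252e-01,
         3.54859288e-01],
       [-1.57660351e-01, -6.18134063e-01,  7.70099664e-01,
        -1.04042819e+00],
       [-5.74582220e-06, -7.79852400e-01, -6.25963445e-01,
         8.93650261e-01],
       [ 0.00000000e+00,  0.00000000e+00,  0.00000000e+00,
         1.00000000e+00]])}
jig []
keeper_knob []
strip [([0.296, 0.274, 0.002], 0.69), ([0.509, 0.303, 0.002], 0.63)]
panel [([0.537, -0.045, 0.006], 0.72), ([0.496, 0.429, -0.0], 0.5)]
rail_home [([0.412, -0.171, 0.039], 0.32)]
keeper_hinge [([0.413, -0.173, 0.039], 0.7)]
```

View pics/top0.png

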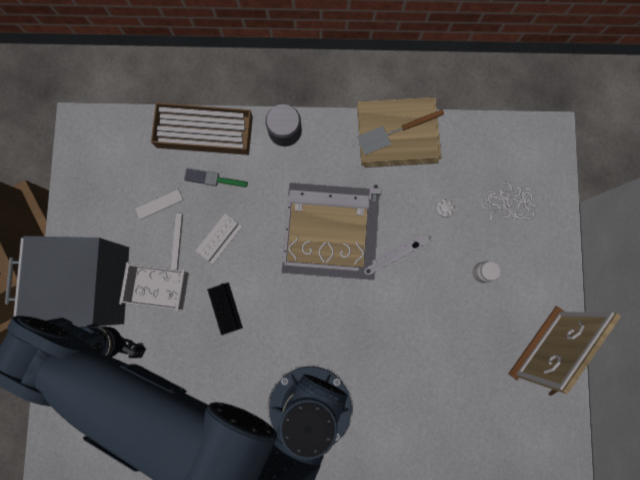

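View pics/side0.png

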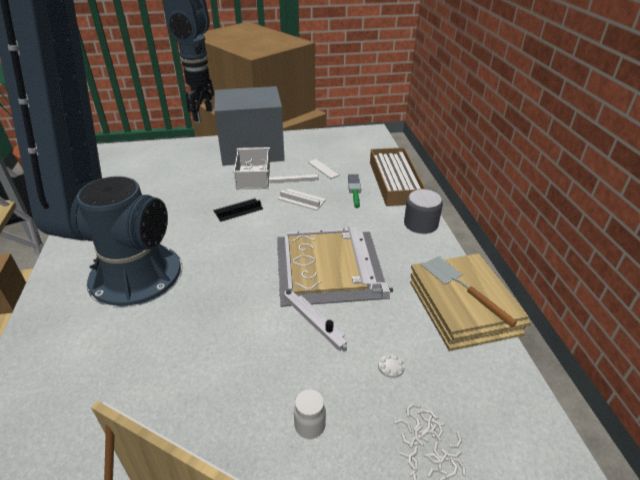

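Top view: the white beaded strip is at about (219,238) and its black look-alike at (225,308). The flat strip is at (159,204) and the square strip at (177,240). The keeper bar is open, with its knob at (415,244) and hinge at (370,271), and the jig is centred near (328,235). Next I'll check the strip in a close crop and refine the jig, knob and strip.

```bash
cat > h.py <<'E'
from workcell import status,cams,manip,nets
import cv2,numpy as np
from scipy.spatial.transform import Rotation as R
def px(info,P):
    W=info['world_from_camera'];p=np.linalg.inv(W)@np.append(P,1);return info['fx']*p[0]/p[2]+info['cx'],info['fy']*p[1]/p[2]+info['cy']
def ray(info,u,v,z):
    W=info['world_from_camera'];d=W[:3,:3]@np.array([(u-info['cx'])/info['fx'],(v-info['cy'])/info['fy'],1]);o=W[:3,3]
    return o+d*(z-o[2])/d[2]
E
python3 - <<'E'
import cv2
t=cv2.imread('pics/top0.png');s=cv2.imread('pics/side0.png')
a=cv2.resize(t[200:275,185:255],None,fx=5,fy=5,interpolation=2);b=cv2.resize(s[180:215,270:335],None,fx=6,fy=6,interpolation=2)
cv2.imwrite('pics/c1.png',a);cv2.imwrite('pics/c2.png',b)
cv2.imwrite('pics/c3.png',cv2.resize(t[175:290,270:440],None,fx=4.6,fy=4.6,interpolation=2))
E
```

```text
(no output)
```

View pics/c1.png

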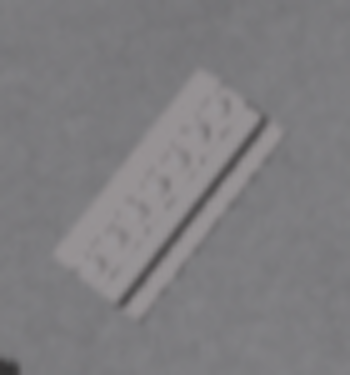

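View pics/c2.png

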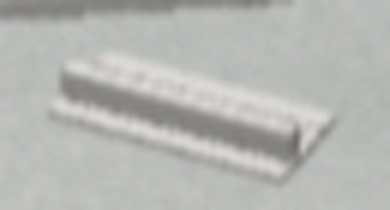

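View pics/c3.png

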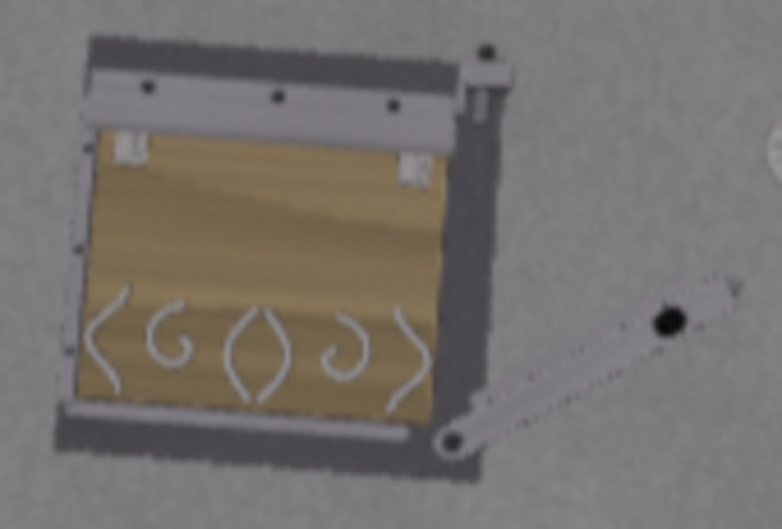

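```bash
cat >> h.py <<'E'
def rows(pos=None,yaw=None,tilt=None,n=8,cur=None):
    """print rows to reach pos, with tool x at heading yaw (tool down)"""
    s=status.state() if cur is None else cur
    p0=np.array(s['tool_pos']);R0=R.from_quat(s['orientation'])
    if pos is None: pos=p0
    if yaw is None: Rt=R0
    else:
        x=np.array([np.cos(yaw),np.sin(yaw),0]);z=np.array([0,0,-1.]);Rt=R.from_matrix(np.c_[x,np.cross(z,x),z])
    rv=(R0.inv()*Rt).as_rotvec()
    Rc=R0;st=(np.array(pos)-p0)/n
    dp=[];rr=[]
    for i in range(n):
        dp.append(np.round(Rc.inv().apply(st)*100,2).tolist());rr.append(np.round(rv/n,3).tolist());Rc=Rc*R.from_rotvec(rv/n)
    print('dp',dp);print('rot',rr)
def show():
    s=status.state();m=R.from_quat(s['orientation']).as_matrix()
    print('t',round(s['clock'],2),'p',np.round(s['tool_pos'],4),'yaw',round(np.arctan2(m[1,0],m[0,0]),4),'zax',np.round(m[:,2],3),'F',np.round(s['contact_force'],1),'T',np.round(s['ft_torque'],2),'w',round(s['gripper_width'],4));return s
E
python3 - <<'E'
from h import *
s=show()
cv2.imwrite("pics/w0.png",cams.get_image("wrist")[:,:,::-1])
i=cams.camera_info("wrist");print(i)
m=R.from_quat(s['orientation']).as_matrix()
print(m.T@(i['world_from_camera'][:3,3]-s['tool_pos']),m.T@i['world_from_camera'][:3,:3])
rows([0.40,0.25,0.33],n=8)
E
```

```text
t 0.7 p [0.2101 0.4811 0.2313] yaw 2.7298 zax [-0. -0. -1.] F [-0.  -0.3 -0.1] T [-0.03 -0.    0.04] w 0.0851
{'fx': 426.40909112759385, 'fy': 426.40909112759385, 'cx': 316.9694977101971, 'cy': 236.79071904370983, 'world_from_camera': array([[ 4.00848822e-01,  8.70597908e-01,  2.85270932e-01,
         1.36394740e-01],
       [ 9.16144183e-01, -3.81002740e-01, -1.24566243e-01,
         5.12622167e-01],
       [ 2.41896349e-04,  3.11281536e-01, -9.50317708e-01,
         3.74108200e-01],
       [ 0.00000000e+00,  0.00000000e+00,  0.00000000e+00,
         1.00000000e+00]])}
[ 0.08020116 -0.00060153 -0.14281713] [[-6.46762323e-04 -9.50319051e-01 -3.11276860e-01]
 [ 9.99999741e-01 -7.13302353e-04  9.99196019e-05]
 [-3.16990018e-04 -3.11276714e-01  9.50319266e-01]]
dp [[-3.33, -1.7, -1.23], [-3.33, -1.7, -1.23], [-3.33, -1.7, -1.23], [-3.33, -1.7, -1.23], [-3.33, -1.7, -1.23], [-3.33, -1.7, -1.23], [-3.33, -1.7, -1.23], [-3.33, -1.7, -1.23]]
rot [[0.0, 0.0, 0.0], [0.0, 0.0, 0.0], [0.0, 0.0, 0.0], [0.0, 0.0, 0.0], [0.0, 0.0, 0.0], [0.0, 0.0, 0.0], [0.0, 0.0, 0.0], [0.0, 0.0, 0.0]]
```

View pics/w0.png

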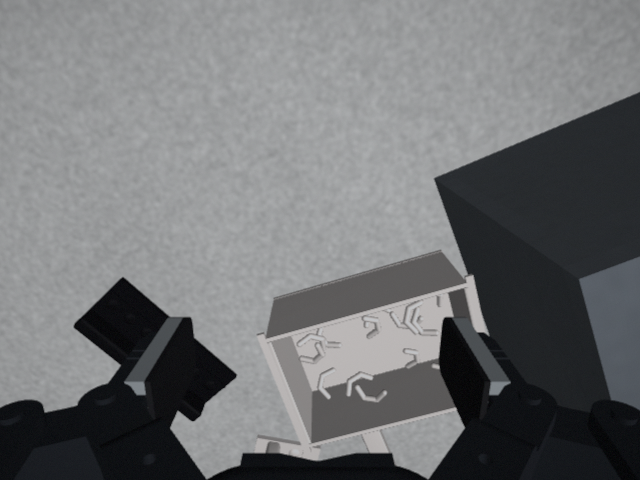

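Wrist view shows the tub and black look-alike. The camera sits on the tool's +x side. Moving to view the strip, then the jig.

Emit:
move_arm(dp=[[-3.5,-0.6,-1.2],[-3.5,-0.6,-1.2],[-3.5,-0.6,-1.2],[-3.5,-0.6,-1.2],[-3.5,-0.6,-1.2],[-3.5,-0.6,-1.2],[-3.5,-0.6,-1.2],[-3.5,-0.6,-1.2]], rotation=[[0,0,0],[0,0,0],[0,0,0],[0,0,0],[0,0,0],[0,0,0],[0,0,0],[0,0,0]], jaw=[-1,-1,-1,-1,-1,-1,-1,-1])

```text
clock: 1.75
tool_pos: [0.4484, 0.3243, 0.3278]
orientation: [0.204, 0.979, 0.0, 0.0]
contact_force: [-0.1, 0.0, -0.4]
gripper_width: 0.0853
```

```bash
python3 - <<'E'
from h import *
s=show();print(s['joints'],s['qd'])
i=cams.camera_info("wrist");np.save('ws.npy',i)
cv2.imwrite("pics/w1.png",cams.get_image("wrist")[:,:,::-1])
for t in ["strip","edge_left","edge_right"]: print(t,[(np.round(d['centre'],3).tolist(),round(d['confidence'],2)) for d in nets.tip_of("wrist",t)])
rows([0.5,-0.10,0.36],n=8)
E
```

```text
t 1.75 p [0.4484 0.3243 0.3278] yaw 2.7297 zax [ 0.  0. -1.] F [-0.1  0.  -0.4] T [-0.01 -0.01  0.04] w 0.0853
[ 6.26071092e-01  2.78432346e-01  2.85757833e-01  1.57796110e+00
 -2.88433272e-05  1.03792832e+00] [-0.48905589  0.18255324  0.49342875  0.30997659 -0.00107286 -0.48748414]
strip [([0.509, 0.298, 0.001], 0.93), ([0.291, 0.272, 0.002], 0.6), ([0.355, 0.479, 0.004], 0.6)]
edge_left [([0.477, 0.371, 0.002], 0.86), ([0.501, 0.431, 0.006], 0.47)]
edge_right [([0.588, 0.282, 0.004], 0.93), ([0.352, 0.328, 0.004], 0.57)]
dp [[-2.73, -4.6, -0.41], [-2.73, -4.6, -0.41], [-2.73, -4.6, -0.41], [-2.73, -4.6, -0.41], [-2.73, -4.6, -0.41], [-2.73, -4.6, -0.41], [-2.73, -4.6, -0.41], [-2.73, -4.6, -0.41]]
rot [[0.0, 0.0, 0.0], [0.0, 0.0, 0.0], [0.0, 0.0, 0.0], [0.0, 0.0, 0.0], [0.0, 0.0, 0.0], [0.0, 0.0, 0.0], [0.0, 0.0, 0.0], [0.0, 0.0, 0.0]]
```

View pics/w1.png

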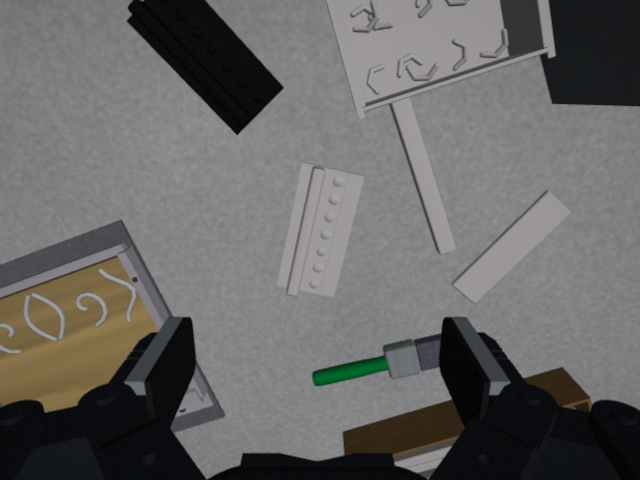

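Wrist view: the white strip's corners are at (303,163), (364,176), (333,296) and (278,288). The bead is on its left side in the picture, so +x points right, and the nets agree (yaw about 51°). Next, a look at the jig.

```bash
python3 - <<'E'
from h import *
i=np.load('ws.npy',allow_pickle=True).item()
c=[ray(i,u,v,0.005) for u,v in [(303,163),(364,176),(333,296),(278,288)]]
c=np.array(c)[:,:2];print(c.round(4)); print(c.mean(0))
print([np.linalg.norm(c[a]-c[b]) for a,b in((0,1),(1,2),(2,3),(3,0))])
d=c[1]-c[2];print('yaw',np.arctan2(-d[0],d[1]));d=c[0]-c[3];print('yaw',np.arctan2(-d[0],d[1]))
rows([0.5,-0.10,0.36],yaw=1.53,n=8)
E
```

```text
[[0.4311 0.3148]
 [0.4709 0.3703]
 [0.5909 0.2825]
 [0.5549 0.2263]]
[0.51193405 0.29845265]
[np.float64(0.06830811201714583), np.float64(0.14876716992071096), np.float64(0.06674057810098892), np.float64(0.1521444180334795)]
yaw 0.9392635489261885
yaw 0.9503401220213701
dp [[-2.73, -4.6, -0.41], [-3.39, -4.14, -0.41], [-3.97, -3.59, -0.41], [-4.46, -2.96, -0.41], [-4.85, -2.26, -0.41], [-5.13, -1.51, -0.41], [-5.3, -0.73, -0.41], [-5.35, 0.07, -0.41]]
rot [[-0.0, -0.0, 0.15], [-0.0, -0.0, 0.15], [-0.0, -0.0, 0.15], [-0.0, -0.0, 0.15], [-0.0, -0.0, 0.15], [-0.0, -0.0, 0.15], [-0.0, -0.0, 0.15], [-0.0, -0.0, 0.15]]
```

Emit:
move_arm(dp=[[-2.7,-4.6,-0.4],[-3.4,-4.1,-0.4],[-4.0,-3.6,-0.4],[-4.5,-3.0,-0.4],[-4.9,-2.3,-0.4],[-5.1,-1.5,-0.4],[-5.3,-0.7,-0.4],[-5.4,0.1,-0.4]], rotation=[[0,0,0.15],[0,0,0.15],[0,0,0.15],[0,0,0.15],[0,0,0.15],[0,0,0.15],[0,0,0.15],[0,0,0.15]], jaw=[1,1,1,1,1,1,1,1])

```text
clock: 2.95
tool_pos: [0.5004, -0.1014, 0.3593]
orientation: [0.723, 0.691, 0.0, -0.0]
contact_force: [1.4, 0.4, -0.6]
gripper_width: 0.0003
```

Emit:
move_arm(dp=[[0,0,0],[0,0,0]], rotation=[[0,0,0],[0,0,0]], jaw=[1,1])

```text
clock: 3.2
tool_pos: [0.5004, -0.1001, 0.359]
orientation: [0.721, 0.693, -0.0, -0.0]
contact_force: [-0.4, 0.7, 0.5]
gripper_width: 0.0001
```

```bash
python3 - <<'E'
from h import *
s=show();print(s['joints'],np.abs(s['qd']).max())
i=cams.camera_info("wrist");np.save('wj.npy',i)
cv2.imwrite("pics/w2.png",cams.get_image("wrist")[:,:,::-1])
for t in ["keeper_knob","keeper_hinge","rail_home","panel","jig"]: print(t,[(np.round(d['centre'],4).tolist(),round(d['confidence'],2)) for d in nets.tip_of("wrist",t)])
E
```

```text
t 3.2 p [ 0.5004 -0.1001  0.359 ] yaw 1.5309 zax [-0.001  0.001 -1.   ] F [-0.4  0.7  0.5] T [ 0.    0.05 -0.03] w 0.0001
[-1.97552805e-01  2.05417957e-01  2.66437583e-01  1.63266322e+00
  3.63902668e-04  1.41310246e+00] 0.02308106349290777
keeper_knob []
keeper_hinge [([0.4194, -0.1722, 0.0415], 0.71)]
rail_home [([0.6353, -0.0494, 0.0191], 0.92)]
panel [([0.534, -0.0448, 0.0061], 0.56)]
jig []
```

View pics/w2.png

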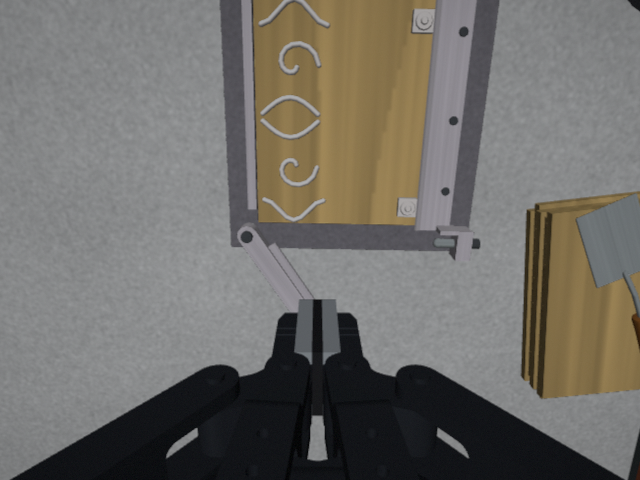

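```bash
python3 - <<'E'
from h import *
from scipy.optimize import least_squares
i=np.load('wj.npy',allow_pickle=True).item()
pts=[((-100,-120,18),(258,223)),((-145,-145,6),(232,247)),((145,-145,6),(468,250)),((73,-97,30),(407,208)),((73,97,30),(424,21))]
T=cams.camera_info("top")
tp=[((145,145,6),(270+92/4.6,175+38/4.6)),((-145,145,6),(270+57/4.6,175+448/4.6)),((-145,-145,6),(270+480/4.6,175+480/4.6)),((73,97,30),(270+130/4.6,175+147/4.6)),((73,-97,30),(270+416/4.6,175+168/4.6))]
def res(q,which):
    c,s=np.cos(q[2]),np.sin(q[2]);o=[]
    for P,u in which[0]:
        x,y,z=np.array(P)/1e3;w=[q[0]+c*x-s*y,q[1]+s*x+c*y,z]
        o+=list(np.array(px(which[1],w))-u)
    return np.array(o)
for w in ((pts,i),(tp,T)):
    r=least_squares(res,[.536,-.045,-.05],args=(w,));print(r.x.round(4),r.fun.round(1))
    q=r.x;c,s=np.cos(q[2]),np.sin(q[2])
    for n,(x,y) in dict(hinge=(-.112,-.134),rail=(.102,0),knobshut=(.053,-.134)).items(): print(n,q[0]+c*x-s*y,q[1]+s*x+c*y)
print('knob top', [ray(T,u,v,.059).round(4) for u,v in [(270+669/4.6,175+321/4.6)]], [ray(T,270+452/4.6,175+441/4.6,z) for z in(.03,.045)])
E
```

```text
[ 0.5363 -0.0481 -0.0386] [ 4.   4.2 -4.6 -3.1 -4.7 -6.5  4.4  2.7  0.4  1.6]
hinge 0.41920456356311553 -0.17763060072398373
rail 0.6382170535125373 -0.05199012457813955
knobshut 0.5840816175802239 -0.18399904312691945
[ 0.5407 -0.0506 -0.0477] [-2.3  0.6 -1.6  2.  -0.8  1.   2.5 -1.6  2.2 -2.2]
hinge 0.4224336926504128 -0.1791527791597834
rail 0.642582181044038 -0.05551361441817789
knobshut 0.5872458563098399 -0.18702365648687844
knob top [array([ 0.4963, -0.3101,  0.059 ])] [array([ 0.41655295, -0.16963365,  0.03      ]), array([ 0.4154153 , -0.16820999,  0.045     ])]
```

```bash
python3 - <<'E'
from h import *
from scipy.optimize import least_squares
i=np.load('wj.npy',allow_pickle=True).item()
k=lambda a,b:(269.9+a/4.6,174.9+b/4.6)
pts=[((-100,-120,18),(258,223)),((73,-97,30),(407,208)),((73,97,30),(424,21)),((83,-121,33),(416,231))][:3]
T=cams.camera_info("top")
tp=[((-100,120,18),k(79,398)),((-100,-120,18),k(432,422)),((73,97,30),k(130,147)),((73,-97,30),k(416,168))]
def res(q,which):
    c,s=np.cos(q[2]),np.sin(q[2]);o=[]
    for P,u in which[0]:
        x,y,z=np.array(P)/1e3;w=[q[0]+c*x-s*y,q[1]+s*x+c*y,z]
        o+=list(np.array(px(which[1],w))-u)
    return np.array(o)
for w in ((pts,i),(tp,T)):
    r=least_squares(res,[.536,-.045,-.05],args=(w,));print(r.x.round(4),r.fun.round(1))
    q=r.x;c,s=np.cos(q[2]),np.sin(q[2])
    for n,(x,y) in dict(hinge=(-.112,-.134),rail=(.102,0),knobshut=(.053,-.134)).items(): print(n,(q[0]+c*x-s*y).round(4),(q[1]+s*x+c*y).round(4))
E
```

```text
[ 0.5339 -0.0446 -0.0582] [-0.4 -0.2  0.6  1.  -0.2 -0.6]
hinge 0.4142 -0.1718
rail 0.6357 -0.0505
knobshut 0.579 -0.1814
[ 0.5357 -0.0428 -0.0531] [-0.2  0.1  0.1  0.3  0.2 -0.1 -0.1 -0.3]
hinge 0.4167 -0.1706
rail 0.6375 -0.0482
knobshut 0.5815 -0.1794
```

Only corner-block and panel points fit well: jig ≈ (0.535, -0.0437, yaw -0.055). The hinge and rail nets agree within 3 mm, and the keeper is at about 0.99 rad. Approaching to push the knob from outside.

```bash
python3 - <<'E'
from h import *
H=np.array([.4165,-.1713])
def k(th,d,r=.163):
    f=-.055-th;return H+r*np.array([np.cos(f),np.sin(f)])-d*np.array([-np.sin(f),np.cos(f)]),f+np.pi/2
p,y=k(.99,.045);print(p,y)
s=show()
rows([*p,.16],yaw=y,n=8)
E
```

```text
[ 0.45938841 -0.33486829] 0.5257963267948966
t 3.5 p [ 0.5007 -0.0999  0.3594] yaw 1.5317 zax [ 0. -0. -1.] F [-0.   0.4  0.8] T [-0.03 -0.01 -0.05] w 0.0003
dp [[-2.96, -0.4, 2.49], [-2.98, -0.03, 2.49], [-2.96, 0.35, 2.49], [-2.9, 0.72, 2.49], [-2.78, 1.07, 2.49], [-2.63, 1.41, 2.49], [-2.43, 1.73, 2.49], [-2.19, 2.02, 2.49]]
rot [[0.0, 0.0, 0.126], [0.0, 0.0, 0.126], [0.0, 0.0, 0.126], [0.0, 0.0, 0.126], [0.0, 0.0, 0.126], [0.0, 0.0, 0.126], [0.0, 0.0, 0.126], [0.0, 0.0, 0.126]]
```

Emit:
move_arm(dp=[[-3.0,-0.4,2.5],[-3.0,0,2.5],[-3.0,0.3,2.5],[-2.9,0.7,2.5],[-2.8,1.1,2.5],[-2.6,1.4,2.5],[-2.4,1.7,2.5],[-2.2,2.0,2.5]], rotation=[[0,0,0.126],[0,0,0.126],[0,0,0.126],[0,0,0.126],[0,0,0.126],[0,0,0.126],[0,0,0.126],[0,0,0.126]], jaw=[1,1,1,1,1,1,1,1])

```text
clock: 4.5
tool_pos: [0.4583, -0.3365, 0.1586]
orientation: [0.967, 0.256, 0.0, 0.0]
contact_force: [1.1, -1.0, -0.5]
gripper_width: -0.0001
```

```bash
python3 - <<'E'
from h import *
s=show()
cv2.imwrite("pics/w3.png",cams.get_image("wrist")[:,:,::-1])
for t in ["keeper_knob"]: print(t,[(np.round(d['centre'],4).tolist(),round(d['confidence'],2)) for d in nets.tip_of("wrist",t)])
i=cams.camera_info("wrist");print(px(i,[.498,-.311,.059]))
rows([.4594,-.3349,.038],n=3)
E
```

```text
t 4.5 p [ 0.4583 -0.3365  0.1586] yaw 0.5187 zax [ 0. -0. -1.] F [ 1.1 -1.  -0.5] T [-0.01  0.03  0.06] w -0.0001
keeper_knob [([0.4904, -0.3104, 0.0448], 0.79)]
(np.float64(313.3671803113871), np.float64(154.60718461864633))
dp [[0.12, -0.01, 3.95], [0.12, -0.01, 3.95], [0.12, -0.01, 3.95]]
rot [[0.0, 0.0, 0.0], [0.0, 0.0, 0.0], [0.0, 0.0, 0.0]]
```

View pics/w3.png

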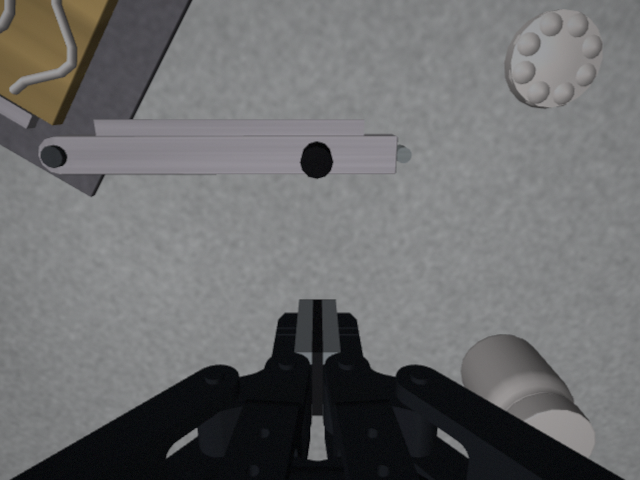

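The knob is at (317,160), about 5 px from predicted, and the jar is off to the right. Descending beside the knob.

Emit:
move_arm(dp=[[0,0,4],[0,0,4],[0,0,4]], rotation=[[0,0,0],[0,0,0],[0,0,0]], jaw=[1,1,1])

```text
clock: 4.97
tool_pos: [0.459, -0.3354, 0.0391]
orientation: [0.966, 0.259, 0.0, 0.0]
contact_force: [0.3, 0.5, -0.3]
gripper_width: 0.0002
```

```bash
python3 - <<'E'
from h import *
H=np.array([.4165,-.1713])
def k(th,d,r=.163):
    f=-.055-th;return H+r*np.array([np.cos(f),np.sin(f)])-d*np.array([-np.sin(f),np.cos(f)]),f+np.pi/2
s=show();p0=np.array(s['tool_pos']);R0=R.from_quat(s['orientation'])
seq=[(.99,.030),(.93,.0205),(.80,.0205),(.66,.0205),(.52,.0205),(.38,.0205),(.26,.0205),(.16,.0205),(.12,.0205),(.08,.0205),(.04,.0205),(.01,.0205),(0,.0205),(0,.0185)]
for th,d in seq:
    p,y=k(th,d);P=np.array([*p,.038]);x=np.array([np.cos(y),np.sin(y),0]);z=np.array([0,0,-1.]);Rt=R.from_matrix(np.c_[x,np.cross(z,x),z])
    print(th,np.round(R0.inv().apply(P-p0)*100,2),np.round((R0.inv()*Rt).as_rotvec(),3)); p0=P;R0=Rt
E
```

```text
t 4.97 p [ 0.459  -0.3354  0.0391] yaw 0.5247 zax [ 0.001 -0.001 -1.   ] F [ 0.3  0.5 -0.3] T [ 0.   -0.06 -0.04] w 0.0002
0.99 [ 1.56 -0.03  0.11] [ 0.001 -0.001 -0.001]
0.93 [1.93 0.09 0.  ] [ 0.    0.   -0.06]
0.8 [2.13 0.13 0.  ] [ 0.    0.   -0.13]
0.66 [2.29 0.13 0.  ] [ 0.    0.   -0.14]
0.52 [2.29 0.13 0.  ] [ 0.    0.   -0.14]
0.38 [2.29 0.13 0.  ] [ 0.    0.   -0.14]
0.26 [1.97 0.13 0.  ] [ 0.    0.   -0.12]
0.16 [1.64 0.12 0.  ] [ 0.   0.  -0.1]
0.12 [0.65 0.07 0.  ] [ 0.    0.   -0.04]
0.08 [0.65 0.07 0.  ] [ 0.    0.   -0.04]
0.04 [0.65 0.07 0.  ] [ 0.    0.   -0.04]
0.01 [0.49 0.05 0.  ] [ 0.    0.   -0.03]
0 [0.16 0.02 0.  ] [ 0.    0.   -0.01]
0 [ 0.2 -0.   0. ] [0. 0. 0.]
```

Emit:
move_arm(dp=[[1.5,0,0.1],[1.0,0,0],[0.9,0.1,0],[1.1,0.1,0],[1.1,0.1,0],[1.1,0.1,0],[1.1,0.1,0],[1.1,0.1,0]], rotation=[[0,0,0],[0,0,-0.03],[0,0,-0.03],[0,0,-0.065],[0,0,-0.065],[0,0,-0.07],[0,0,-0.07],[0,0,-0.07]], jaw=[1,1,1,1,1,1,1,1])

```text
clock: 5.98
tool_pos: [0.5343, -0.2876, 0.04]
orientation: [0.895, 0.447, 0.001, 0.001]
contact_force: [-0.9, -1.1, 0.4]
gripper_width: 0.0
```

```bash
python3 - <<'E'
from h import *
show()
cv2.imwrite("pics/w4.png",cams.get_image("wrist")[:,:,::-1])
E
```

```text
t 5.97 p [ 0.5343 -0.2876  0.04  ] yaw 0.9259 zax [ 0.002 -0.001 -1.   ] F [-0.9 -1.1  0.4] T [-0.09  0.02  0.02] w 0.0
```

View pics/w4.png

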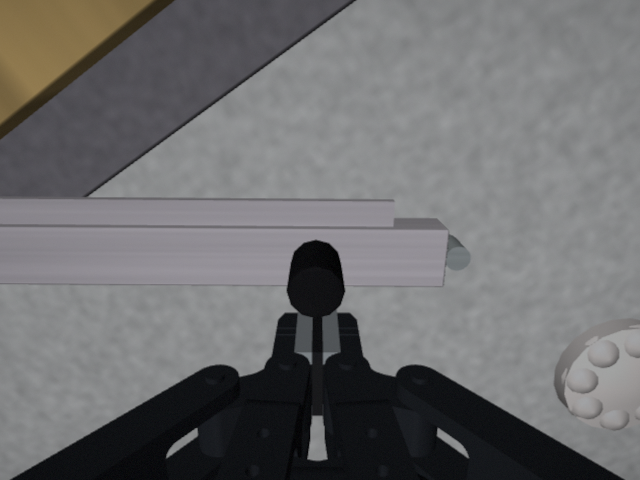

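The fingers bear centrally on the knob at (316,290). Continuing the arc.

```bash
cat > k.py <<'E'
from h import *
H=np.array([.4165,-.1713])
def k(th,d,r=.163):
    f=-.055-th;return H+r*np.array([np.cos(f),np.sin(f)])-d*np.array([-np.sin(f),np.cos(f)]),f+np.pi/2
def go(seq,z):
    s=show();p0=np.array(s['tool_pos']);R0=R.from_quat(s['orientation'])
    for th,d in seq:
        p,y=k(th,d);P=np.array([*p,z]);x=np.array([np.cos(y),np.sin(y),0]);zz=np.array([0,0,-1.]);Rt=R.from_matrix(np.c_[x,np.cross(zz,x),zz])
        print(th,np.round(R0.inv().apply(P-p0)*100,2),np.round((R0.inv()*Rt).as_rotvec(),3)); p0=P;R0=Rt
E
python3 - <<'E'
from k import *
go([(.53,.0205),(.46,.0205),(.39,.0205),(.32,.0205),(.26,.0205),(.21,.0205),(.17,.0205),(.13,.0205)],.038)
E
```

```text
t 6.03 p [ 0.5352 -0.2868  0.0399] yaw 0.9298 zax [ 0.003 -0.001 -1.   ] F [1.  0.4 0.1] T [ 0.02 -0.03  0.04] w -0.0002
0.53 [ 1.02 -0.03  0.19] [ 0.003 -0.001 -0.056]
0.46 [1.15 0.1  0.  ] [ 0.    0.   -0.07]
0.39 [1.15 0.1  0.  ] [ 0.    0.   -0.07]
0.32 [1.15 0.1  0.  ] [ 0.    0.   -0.07]
0.26 [0.98 0.09 0.  ] [ 0.    0.   -0.06]
0.21 [0.82 0.08 0.  ] [ 0.    0.   -0.05]
0.17 [0.65 0.07 0.  ] [ 0.    0.   -0.04]
0.13 [0.65 0.07 0.  ] [ 0.    0.   -0.04]
```

Emit:
move_arm(dp=[[1.0,0,0.1],[1.1,0.1,0],[1.1,0.1,0],[1.1,0.1,0],[1.0,0.1,0],[0.8,0.1,0],[0.6,0.1,0],[0.6,0.1,0]], rotation=[[0,0,-0.055],[0,0,-0.07],[0,0,-0.07],[0,0,-0.07],[0,0,-0.06],[0,0,-0.05],[0,0,-0.04],[0,0,-0.04]], jaw=[1,1,1,1,1,1,1,1])

```text
clock: 7.02
tool_pos: [0.5712, -0.2252, 0.0376]
orientation: [0.772, 0.636, -0.0, 0.0]
contact_force: [0.6, -0.8, 0.1]
gripper_width: 0.0
```

```bash
python3 - <<'E'
from k import *
cv2.imwrite("pics/w5.png",cams.get_image("wrist")[:,:,::-1])
go([(.10,.0205),(.07,.0205),(.04,.0205),(.01,.0205),(0,.0205),(0,.0185)],.038)
E
```

```text
t 7.08 p [ 0.5714 -0.2246  0.0375] yaw 1.3812 zax [ 0.  0. -1.] F [0.4 1.3 0.7] T [ 0.03 -0.   -0.01] w 0.0003
0.1 [ 0.83  0.15 -0.05] [ 0.    -0.    -0.035]
0.07 [0.49 0.05 0.  ] [ 0.    0.   -0.03]
0.04 [0.49 0.05 0.  ] [ 0.    0.   -0.03]
0.01 [0.49 0.05 0.  ] [ 0.    0.   -0.03]
0 [0.16 0.02 0.  ] [ 0.    0.   -0.01]
0 [ 0.2 -0.   0. ] [0. 0. 0.]
```

View pics/w5.png

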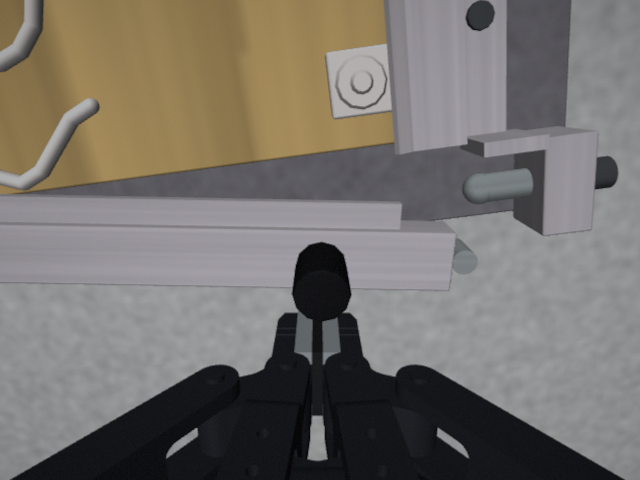

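The bar is nearly at its catch; the detent ball is at (464,260) and the catch pin at (500,185). Pushing over the detent slowly.

Emit:
move_arm(dp=[[0.6,0.1,0],[0.5,0.1,0],[0.4,0,0],[0.4,0,0],[0.4,0,0],[0.2,0,0]], rotation=[[0,0,-0.035],[0,0,-0.03],[0,0,-0.025],[0,0,-0.02],[0,0,-0.02],[0,0,-0.01]], jaw=[1,1,1,1,1,1])

```text
clock: 7.82
tool_pos: [0.5773, -0.2039, 0.0377]
orientation: [0.726, 0.688, -0.001, 0.003]
contact_force: [1.8, -14.4, -2.5]
gripper_width: -0.0002
```

```bash
python3 - <<'E'
from k import *
cv2.imwrite("pics/w6.png",cams.get_image("wrist")[:,:,::-1])
go([(0,.0205),(0,.0185)],.038)
E
```

```text
t 7.88 p [ 0.5773 -0.2033  0.0377] yaw 1.5167 zax [ 0.002 -0.005 -1.   ] F [ 3.4 -8.7 -2.7] T [-1.76 -0.49 -0.03] w 0.0001
0 [ 0.26  0.07 -0.03] [0.002 0.005 0.001]
0 [ 0.2 -0.   0. ] [0. 0. 0.]
```

View pics/w6.png

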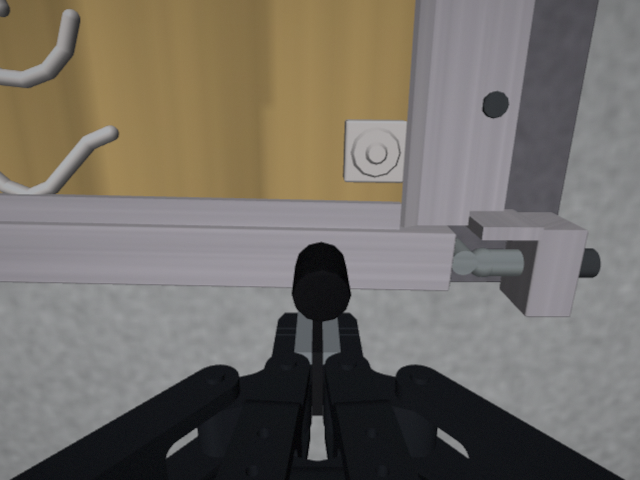

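The ball is meeting the pin at 9–14 N of resistance. Pushing on.

Emit:
move_arm(dp=[[0.2,0,0],[0.2,0,0],[0.2,0,0]], rotation=[[0,0,0],[0,0,0],[0,0,0]], jaw=[1,1,1])

```text
clock: 8.25
tool_pos: [0.5777, -0.2003, 0.0379]
orientation: [0.727, 0.687, -0.003, 0.004]
contact_force: [0.7, -29.6, -4.5]
gripper_width: -0.0
```

```bash
python3 - <<'E'
from k import *
show();cv2.imwrite("pics/w7.png",cams.get_image("wrist")[:,:,::-1]);show()
E
```

```text
t 8.25 p [ 0.5777 -0.2003  0.0379] yaw 1.5142 zax [ 0.002 -0.01  -1.   ] F [  0.7 -29.6  -4.5] T [-5.92  0.05 -0.1 ] w -0.0
t 8.3 p [ 0.5777 -0.2004  0.0379] yaw 1.514 zax [ 0.002 -0.011 -1.   ] F [  0.8 -24.7  -3.5] T [-5.02 -0.12 -0.04] w 0.0001
```

View pics/w7.png

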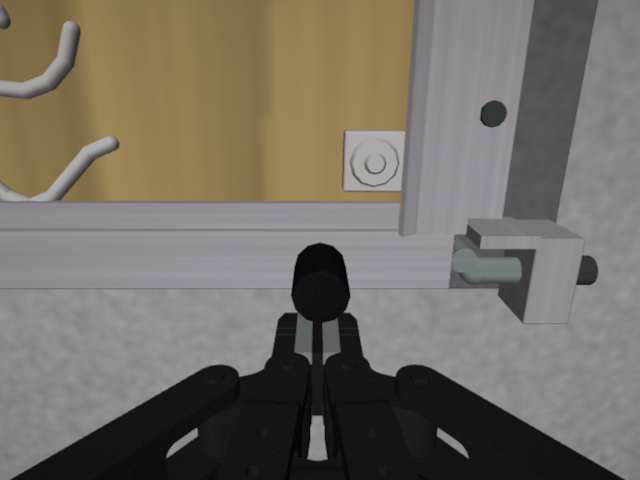

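Force rose to 30 N against a firm stop and the bar looks parallel to the jig. I'll back off and check that it stays.

Emit:
move_arm(dp=[[-1.0,0,0],[-3,0,0],[-1,0,-5],[0,0,-6],[0,0,-6]], rotation=[[0,0,0],[0,0,0],[0,0,0],[0,0,0],[0,0,0]], jaw=[1,1,1,1,1])

```text
clock: 8.93
tool_pos: [0.5736, -0.2447, 0.209]
orientation: [0.726, 0.688, 0.0, -0.0]
contact_force: [1.6, -1.3, -0.2]
gripper_width: -0.0003
```

```bash
python3 - <<'E'
from k import *
s=show();i=cams.camera_info("wrist");np.save('w8.npy',i);cv2.imwrite("pics/w8.png",cams.get_image("wrist")[:,:,::-1])
for t in ["keeper_knob","keeper_hinge","rail_home"]: print(t,[(np.round(d['centre'],4).tolist(),round(d['confidence'],2)) for d in nets.tip_of("wrist",t)])
E
```

```text
t 8.93 p [ 0.5736 -0.2447  0.209 ] yaw 1.5172 zax [-0.     0.001 -1.   ] F [ 1.6 -1.3 -0.2] T [ 0.03 -0.11  0.03] w -0.0003
keeper_knob [([0.577, -0.1753, 0.0414], 0.95)]
keeper_hinge [([0.4213, -0.1679, 0.0422], 0.61)]
rail_home []
```

View pics/w8.png

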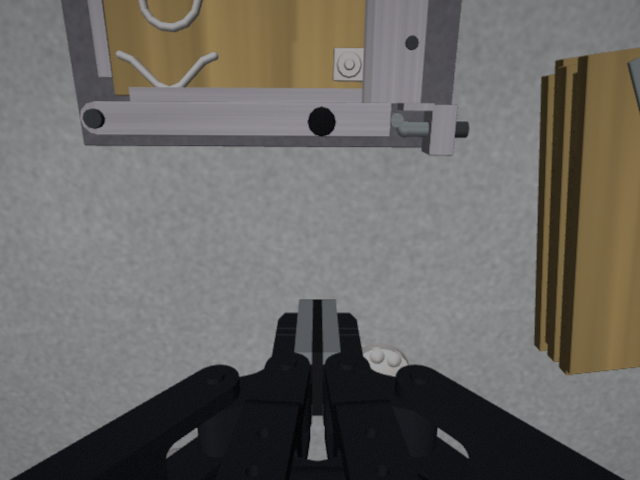

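The bar stayed shut after release: straight, parallel to the base edge, and seated at the catch (398,125). Its angle is about 0 (knob–hinge line -0.047 vs jig yaw -0.055). Now to the strip.

```bash
python3 - <<'E'
from h import *
rows([.566,.237,.27],yaw=2.49,n=10)
E
```

```text
dp [[4.81, -0.34, -0.62], [4.82, 0.13, -0.62], [4.78, 0.59, -0.62], [4.7, 1.06, -0.61], [4.58, 1.51, -0.61], [4.41, 1.95, -0.61], [4.2, 2.36, -0.61], [3.95, 2.76, -0.61], [3.66, 3.13, -0.61], [3.34, 3.47, -0.61]]
rot [[0.0, 0.0, -0.097], [0.0, 0.0, -0.097], [0.0, 0.0, -0.097], [0.0, 0.0, -0.097], [0.0, 0.0, -0.097], [0.0, 0.0, -0.097], [0.0, 0.0, -0.097], [0.0, 0.0, -0.097], [0.0, 0.0, -0.097], [0.0, 0.0, -0.097]]
```

Emit:
move_arm(dp=[[4.8,-0.3,-0.6],[4.8,0.1,-0.6],[4.8,0.6,-0.6],[4.7,1.1,-0.6],[4.6,1.5,-0.6],[4.4,2.0,-0.6],[4.2,2.4,-0.6],[4.0,2.8,-0.6]], rotation=[[0,0,-0.097],[0,0,-0.097],[0,0,-0.097],[0,0,-0.097],[0,0,-0.097],[0,0,-0.097],[0,0,-0.097],[0,0,-0.097]], jaw=[1,1,1,0,0,0,0,0])

```text
clock: 10.12
tool_pos: [0.5681, 0.1433, 0.2536]
orientation: [0.41, 0.912, -0.001, -0.001]
contact_force: [0.7, 0.1, 0.0]
gripper_width: 0.0426
```

Emit:
move_arm(dp=[[3.7,3.1,-0.6],[3.3,3.5,-0.6],[0,0,0],[0,0,0]], rotation=[[0,0,-0.097],[0,0,-0.097],[0,0,0],[0,0,0]], jaw=[0,0,0,0])

```text
clock: 10.62
tool_pos: [0.567, 0.2379, 0.2657]
orientation: [0.321, 0.947, -0.001, -0.001]
contact_force: [-1.2, -0.0, 0.6]
gripper_width: 0.0427
```

```bash
python3 - <<'E'
from h import *
s=show();i=cams.camera_info("wrist");np.save('w9.npy',i);cv2.imwrite("pics/w9.png",cams.get_image("wrist")[:,:,::-1])
for t in ["strip","edge_left","edge_right"]: print(t,[(np.round(d['centre'],4).tolist(),round(d['confidence'],2)) for d in nets.tip_of("wrist",t)])
E
```

```text
t 10.62 p [0.567  0.2379 0.2657] yaw 2.4872 zax [-0.003 -0.001 -1.   ] F [-1.2 -0.   0.6] T [-0.03 -0.04  0.02] w 0.0427
strip [([0.5118, 0.2979, -0.0017], 0.96)]
edge_left [([0.4791, 0.3646, 0.0041], 0.64)]
edge_right [([0.5881, 0.2846, 0.0033], 0.88)]
```

View pics/w9.png

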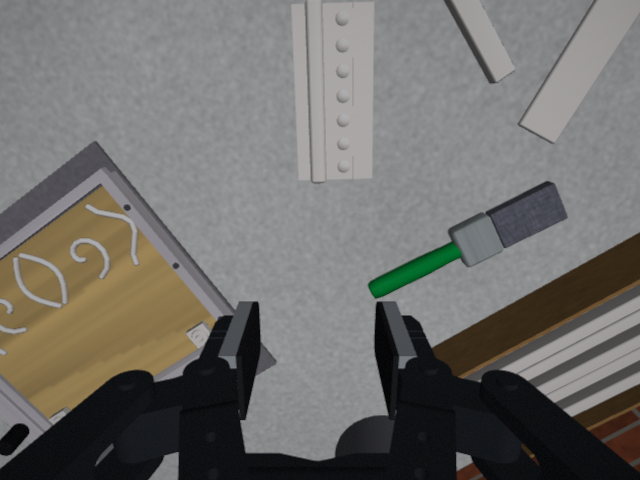

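```bash
python3 - <<'E'
from h import *
i=np.load('w9.npy',allow_pickle=True).item()
c=np.array([ray(i,u,v,0.005)[:2] for u,v in [(292,3),(374,2),(372,179),(299,180)]])
print(c.round(4)); print(c.mean(0)); print([np.linalg.norm(c[a]-c[b]).round(4) for a,b in((0,1),(1,2),(2,3),(3,0))])
for a,b in ((1,2),(0,3)):
    d=c[a]-c[b];print('yaw',np.arctan2(-d[0],d[1]))
d=c[1]-c[0]+c[2]-c[3];print('yawx',np.arctan2(d[1],d[0]))
b=[ray(i,u,v,.026)[:2] for u,v in [(319.5,182),(312.5,1)]];print('bead',np.round(b,4))
d=b[1]-b[0];print('yawb',np.arctan2(-d[0],d[1]))
E
```

```text
[[0.4297 0.3152]
 [0.4713 0.3705]
 [0.5932 0.2823]
 [0.5516 0.2265]]
[0.51148557 0.29862359]
[np.float64(0.0692), np.float64(0.1505), np.float64(0.0696), np.float64(0.1508)]
yaw 0.9444294026554613
yaw 0.941831727759815
yawx 0.9280047818033661
bead [[0.5619 0.2432]
 [0.4424 0.3276]]
yawb 0.955791054771893
```

Strip: origin (0.5115, 0.2985), yaw 0.942, sides 69×151 mm as described. The bead middle (0.502, 0.2856) is confirmed two ways. Moving over it.

```bash
python3 - <<'E'
from h import *
rows([.5021,.2856,.045],yaw=2.513,n=5)
E
```

```text
dp [[1.63, -0.03, 4.44], [1.63, -0.02, 4.44], [1.63, -0.01, 4.44], [1.63, -0.0, 4.44], [1.63, 0.01, 4.44]]
rot [[-0.0, -0.0, -0.006], [-0.0, -0.0, -0.006], [-0.0, -0.0, -0.006], [-0.0, -0.0, -0.006], [-0.0, -0.0, -0.006]]
```

Emit:
move_arm(dp=[[1.63,0,4.4],[1.63,0,4.4],[1.63,0,4.4],[1.63,0,4.4],[1.63,0,4.4],[0,0,0]], rotation=[[0,0,-0.006],[0,0,-0.006],[0,0,-0.006],[0,0,-0.006],[0,0,-0.006],[0,0,0]], jaw=[0,0,0,0,0,0.3])

```text
clock: 11.58
tool_pos: [0.4999, 0.2853, 0.0448]
orientation: [0.307, 0.952, -0.002, -0.002]
contact_force: [-0.5, 0.2, 0.1]
gripper_width: 0.0302
```

```bash
python3 - <<'E'
from h import *
s=show();cv2.imwrite("pics/w10.png",cams.get_image("wrist")[:,:,::-1])
rows([.5021,.2856,.008],yaw=2.513,n=3)
E
```

```text
t 11.57 p [0.4999 0.2853 0.0448] yaw 2.5168 zax [-0.005 -0.003 -1.   ] F [-0.5  0.2  0.1] T [ 0.01 -0.    0.02] w 0.0302
dp [[-0.01, -0.01, 1.3], [-0.01, -0.01, 1.3], [-0.01, -0.01, 1.3]]
rot [[-0.001, -0.0, 0.001], [-0.001, -0.0, 0.001], [-0.001, -0.0, 0.001]]
```

View pics/w10.png

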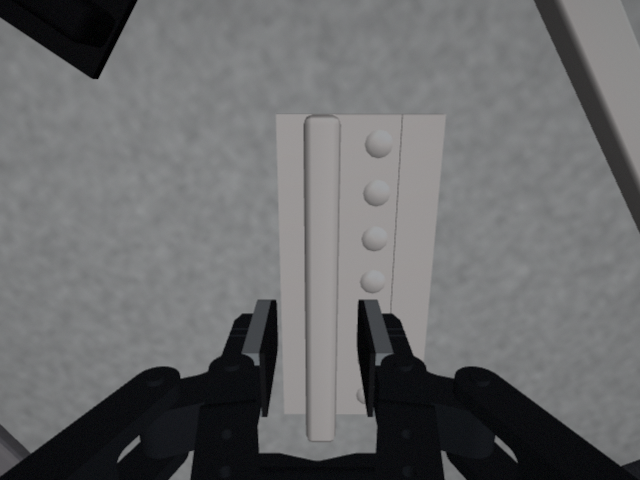

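The strip is centred between the fingers. Pearls sit beside the bead at (375,140–280), so I'll keep the tips just above them.

Emit:
move_arm(dp=[[0,0,1.2],[0,0,1.2],[0,0,0.8],[0,0,0]], rotation=[[-0.001,0,0],[-0.001,0,0],[-0.001,0,0],[0,0,0]], jaw=[0.3,0.3,0.3,0.3])

```text
clock: 12.12
tool_pos: [0.5022, 0.2866, 0.0147]
orientation: [0.307, 0.952, 0.001, 0.0]
contact_force: [-0.7, -0.4, -0.0]
gripper_width: 0.03
```

Emit:
move_arm(dp=[[0,0,0],[0,0,0],[0,0,0],[0,0,0]], rotation=[[0,0,0],[0,0,0],[0,0,0],[0,0,0]], jaw=[1,1,1,1], force=70)

```text
clock: 12.62
tool_pos: [0.5028, 0.2871, 0.0157]
orientation: [0.307, 0.952, 0.002, 0.001]
contact_force: [-0.0, -0.1, 4.0]
gripper_width: 0.0116
```

```bash
python3 - <<'E'
from h import *
s=show()
E
```

```text
t 12.62 p [0.5028 0.2871 0.0157] yaw 2.5168 zax [ 0.002  0.003 -1.   ] F [-0.  -0.1  4. ] T [-0.18  0.18  0.  ] w 0.0116
```

The grip is rather high on the bead (width 11.6 mm, TCP z 15.7). I'll reopen, go deeper and regrip.

Emit:
move_arm(dp=[[0,0,0],[0,0,0],[0,0,0.5],[0,0,0.3]], rotation=[[0,0,0],[0,0,0],[0,0,0],[0,0,0]], jaw=[0.3,0.3,0.3,0.3])

```text
clock: 13.12
tool_pos: [0.5023, 0.2868, 0.0067]
orientation: [0.307, 0.952, 0.001, 0.0]
contact_force: [-0.2, -0.1, 0.8]
gripper_width: 0.0298
```

```bash
python3 - <<'E'
from h import *
s=show();i=cams.camera_info("wrist");np.save('w11.npy',i);cv2.imwrite("pics/w11.png",cams.get_image("wrist")[:,:,::-1])
E
```

```text
t 13.12 p [0.5023 0.2868 0.0067] yaw 2.5168 zax [ 0.001  0.002 -1.   ] F [-0.2 -0.1  0.8] T [-0.05 -0.03  0.  ] w 0.0298
```

View pics/w11.png

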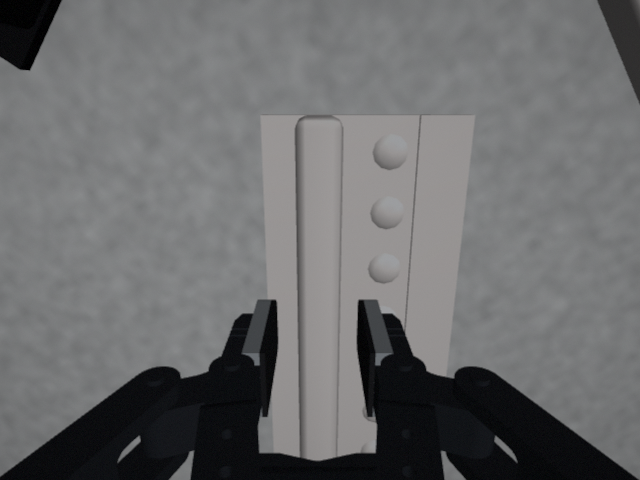

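Emit:
move_arm(dp=[[0,0,-0.2],[0,0,0],[0,0,0],[0,0,0]], rotation=[[0,0,0],[0,0,0],[0,0,0],[0,0,0]], jaw=[1,1,1,1], force=70)

```text
clock: 13.68
tool_pos: [0.5025, 0.2869, 0.0093]
orientation: [0.307, 0.952, 0.001, 0.0]
contact_force: [-0.2, 0.2, -0.9]
gripper_width: 0.0123
```

```bash
python3 - <<'E'
from h import *
s=show();i=cams.camera_info("wrist");np.save('w12.npy',i);cv2.imwrite("pics/w12.png",cams.get_image("wrist")[:,:,::-1])
E
```

```text
t 13.68 p [0.5025 0.2869 0.0093] yaw 2.5168 zax [ 0.002  0.002 -1.   ] F [-0.2  0.2 -0.9] T [-0.01  0.01 -0.01] w 0.0123
```

View pics/w12.png

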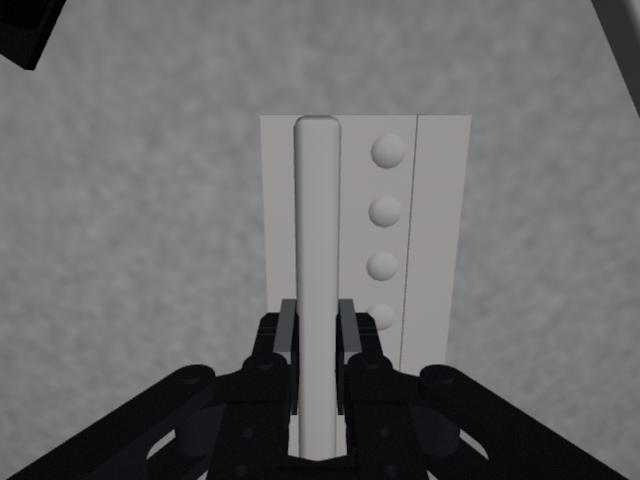

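```bash
python3 - <<'E'
from h import *
i=np.load('w12.npy',allow_pickle=True).item();s=status.state();m=R.from_quat(s['orientation']).as_matrix()
for u,v in [(260,115),(471,114)]:
    P=ray(i,u,v,.005);print((m.T@(P-s['tool_pos'])).round(4))
print(R.from_matrix(m).inv().apply([0,0,1]))
E
```

```text
[ 0.0744 -0.0195  0.0042]
[0.0747 0.0506 0.0044]
[ 4.32541360e-05  2.80659348e-03 -9.99996061e-01]
```

Grip is good: strip centred in the gripper (0.4 mm), edge 51 mm ahead of the bead, underside 9.3 mm below the TCP. Lifting and carrying it to the jig.

```bash
python3 - <<'E'
from h import *
s=dict(status.state());s['tool_pos']=s['tool_pos']+[0,0,.11]
rows([.5591,-.0450,.11],yaw=1.516,n=10,cur=s)
E
```

```text
dp [[-2.4, -2.36, 0.09], [-2.62, -2.11, 0.09], [-2.82, -1.84, 0.09], [-2.99, -1.54, 0.09], [-3.13, -1.24, 0.09], [-3.24, -0.92, 0.09], [-3.31, -0.59, 0.09], [-3.36, -0.26, 0.09], [-3.37, 0.08, 0.09], [-3.34, 0.42, 0.09]]
rot [[0.0, -0.0, 0.1], [0.0, -0.0, 0.1], [0.0, -0.0, 0.1], [0.0, -0.0, 0.1], [0.0, -0.0, 0.1], [0.0, -0.0, 0.1], [0.0, -0.0, 0.1], [0.0, -0.0, 0.1], [0.0, -0.0, 0.1], [0.0, -0.0, 0.1]]
```

Emit:
move_arm(dp=[[0,0,-2],[0,0,-4.5],[0,0,-4.5]], rotation=[[0,0,0],[0,0,0],[0,0,0]], jaw=[1,1,1])

```text
clock: 14.1
tool_pos: [0.502, 0.2865, 0.1202]
orientation: [0.307, 0.952, 0.001, 0.0]
contact_force: [1.1, 0.4, -1.8]
gripper_width: 0.012
```

Emit:
move_arm(dp=[[-2.4,-2.4,0],[-2.6,-2.1,0],[-2.8,-1.8,0],[-3.0,-1.5,0],[-3.1,-1.2,0],[-3.2,-0.9,0],[-3.3,-0.6,0],[-3.4,-0.3,0]], rotation=[[0,0,0.1],[0,0,0.1],[0,0,0.1],[0,0,0.1],[0,0,0.1],[0,0,0.1],[0,0,0.1],[0,0,0.1]], jaw=[1,1,1,1,1,1,1,1])

```text
clock: 15.1
tool_pos: [0.5476, 0.0211, 0.1188]
orientation: [0.655, 0.756, 0.001, -0.0]
contact_force: [-0.1, -0.6, -1.2]
gripper_width: 0.0122
```

Emit:
move_arm(dp=[[-3.4,0,0.2],[-3.3,0.4,0.2],[0,0,0],[0,0,0]], rotation=[[0,0,0.1],[0,0,0.1],[0,0,0],[0,0,0]], jaw=[1,1,1,1])

```text
clock: 15.6
tool_pos: [0.5578, -0.044, 0.1146]
orientation: [0.726, 0.688, 0.001, -0.001]
contact_force: [-0.6, 0.3, -1.1]
gripper_width: 0.0118
```

```bash
python3 - <<'E'
from h import *
s=show();i=cams.camera_info("wrist");np.save('w13.npy',i);cv2.imwrite("pics/w13.png",cams.get_image("wrist")[:,:,::-1])
rows([.5591,-.0450,.05],yaw=1.516,n=4)
E
```

```text
t 15.6 p [ 0.5578 -0.044   0.1146] yaw 1.5176 zax [ 0.001  0.003 -1.   ] F [-0.6  0.3 -1.1] T [-0.03  0.02 -0.04] w 0.0118
dp [[-0.04, 0.03, 1.62], [-0.04, 0.03, 1.62], [-0.04, 0.03, 1.62], [-0.03, 0.03, 1.62]]
rot [[0.0, -0.001, 0.001], [0.0, -0.001, 0.001], [0.0, -0.001, 0.001], [0.0, -0.001, 0.001]]
```

View pics/w13.png

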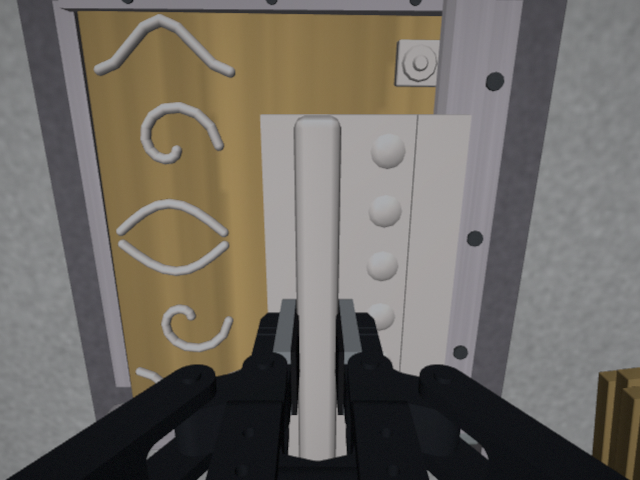

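```bash
python3 - <<'E'
from h import *
i=np.load('w13.npy',allow_pickle=True).item()
q=[.5351,-.0437,-.0555];c,s=np.cos(q[2]),np.sin(q[2])
def J(P): d=P[:2]-q[:2];return np.array([c*d[0]+s*d[1],-s*d[0]+c*d[1]])*1e3
print('block',J(ray(i,420,62,.03)))      # expect 73,97
print('flare edge pts',[J(ray(i,u,v,.033)).round(1) for u,v in [(441,0),(436,112)]]) # expect 83
print('bolts',[J(ray(i,u,v,.030)).round(1) for u,v in [(495,81),(474,239),(460,352)]])
print('bead TCP',J(np.array(status.state()['tool_pos'])))
E
```

```text
block [73.18698988 97.35421481]
flare edge pts [array([ 80.3, 124.1]), array([82.4, 73.7])]
bolts [array([111.5,  88.6]), array([110.6,   5.1]), array([110.4, -68.1])]
bead TCP [22.73911121  1.34583796]
```

The block and flare positions agree with the jig pose. Lowering to just above the panel, then by feel.

Emit:
move_arm(dp=[[-0.1,0,3],[0,0,3],[0,0,1.8],[0,0,0.5],[0,0,0]], rotation=[[0,-0.002,0],[0,0,0],[0,0,0],[0,0,0],[0,0,0]], jaw=[1,1,1,1,1])

```text
clock: 16.27
tool_pos: [0.5582, -0.0445, 0.0319]
orientation: [0.726, 0.688, 0.001, 0.0]
contact_force: [-0.2, -0.3, -1.5]
gripper_width: 0.0119
```

Emit:
move_arm(dp=[[0,0,0.1],[0,0,0.1]], rotation=[[0,0,0],[0,0,0]], jaw=[1,1])

```text
clock: 16.52
tool_pos: [0.5586, -0.0451, 0.0303]
orientation: [0.726, 0.688, 0.001, 0.001]
contact_force: [0.4, -0.0, -1.2]
gripper_width: 0.0122
```

```bash
python3 - <<'E'
from h import *
s=show()
E
```

```text
t 16.52 p [ 0.5586 -0.0451  0.0303] yaw 1.5169 zax [ 0.003  0.    -1.   ] F [ 0.4 -0.  -1.2] T [-0.05  0.06 -0.02] w 0.0122
```

Emit:
move_arm(dp=[[0,0,0.1],[0,0,0.1],[0,0,0.05],[0,0,0]], rotation=[[0,0,0],[0,0,0],[0,0,0],[0,0,0]], jaw=[1,1,1,1])

```text
clock: 17.02
tool_pos: [0.5581, -0.0452, 0.0271]
orientation: [0.726, 0.688, 0.001, 0.0]
contact_force: [-0.4, 0.2, -1.9]
gripper_width: 0.0123
```

```bash
python3 - <<'E'
from h import *
s=show()
E
```

```text
t 17.02 p [ 0.5581 -0.0452  0.0271] yaw 1.5168 zax [ 0.002  0.    -1.   ] F [-0.4  0.2 -1.9] T [0.01 0.04 0.01] w 0.0123
```

Still no clear contact (strip weight ≈ -1.2 N). Going down a little more.

Emit:
move_arm(dp=[[0,0,0.1],[0,0,0.1],[0,0,0]], rotation=[[0,0,0],[0,0,0],[0,0,0]], jaw=[1,1,1])

```text
clock: 17.4
tool_pos: [0.5582, -0.0452, 0.0269]
orientation: [0.726, 0.688, 0.001, 0.001]
contact_force: [-6.3, -0.6, 18.7]
gripper_width: 0.012
```

```bash
python3 - <<'E'
from h import *
s=show();i=cams.camera_info("wrist");np.save('w14.npy',i);cv2.imwrite("pics/w14.png",cams.get_image("wrist")[:,:,::-1])
E
```

```text
t 17.4 p [ 0.5582 -0.0452  0.0269] yaw 1.5168 zax [ 0.003  0.    -1.   ] F [-6.3 -0.6 18.7] T [ 0.07  1.45 -0.02] w 0.012
```

View pics/w14.png

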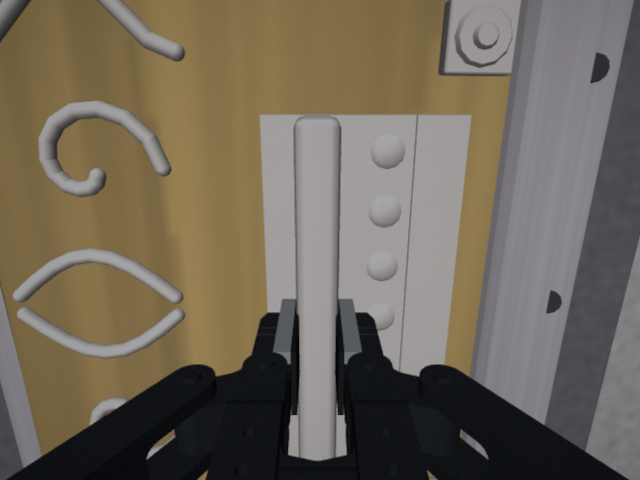

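Contact at TCP z = 26.9 mm (underside on the panel). The strip lies between the blocks, short of the flare. I'll ease the pressure and slide under the lip.

Emit:
move_arm(dp=[[0,0,-0.17],[0,0.3,0],[0,0.5,0],[0,0.5,0],[0,0.5,0]], rotation=[[0,0,0],[0,0,0],[0,0,0],[0,0,0],[0,0,0]], jaw=[1,1,1,1,1])

```text
clock: 18.08
tool_pos: [0.5747, -0.046, 0.0269]
orientation: [0.726, 0.688, -0.0, -0.001]
contact_force: [-8.1, 0.1, 10.3]
gripper_width: 0.0122
```

```bash
python3 - <<'E'
from h import *
s=show()
q=[.5351,-.0437,-.0555];c,sn=np.cos(q[2]),np.sin(q[2]);d=np.array(s['tool_pos'])[:2]-q[:2];print('jig',[c*d[0]+sn*d[1],-sn*d[0]+c*d[1]])
cv2.imwrite("pics/w15.png",cams.get_image("wrist")[:,:,::-1])
E
```

```text
t 18.07 p [ 0.5747 -0.046   0.0269] yaw 1.5167 zax [-0.001  0.001 -1.   ] F [-8.1  0.1 10.3] T [ 0.07  1.68 -0.01] w 0.0122
jig [np.float64(0.03970496321405222), np.float64(-0.00013791086564662316)]
```

View pics/w15.png

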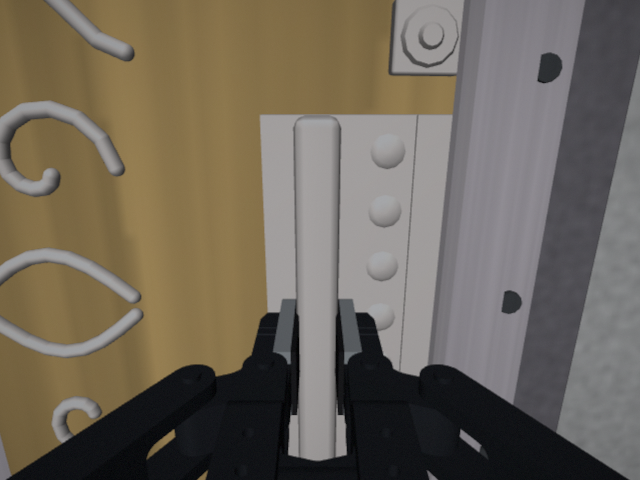

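The strip's edge is now under the lip. Normal force is still 10 N, so I'll ease off a bit and continue.

Emit:
move_arm(dp=[[0,0.3,-0.07],[0,0.3,0],[0,0.2,0],[0,0.1,0]], rotation=[[0,0,0],[0,0,0],[0,0,0],[0,0,0]], jaw=[1,1,1,1])

```text
clock: 18.62
tool_pos: [0.5853, -0.0466, 0.0274]
orientation: [0.726, 0.688, 0.001, 0.0]
contact_force: [-0.3, 0.4, -1.6]
gripper_width: 0.0121
```

```bash
cat >> h.py <<'E'
def jg():
    s=show();q=[.5351,-.0437,-.0555];c,sn=np.cos(q[2]),np.sin(q[2]);d=np.array(s['tool_pos'])[:2]-q[:2];print('jig mm',(c*d[0]+sn*d[1])*1e3,(-sn*d[0]+c*d[1])*1e3)
E
python3 -c "
from h import *
jg()"
```

```text
t 18.62 p [ 0.5853 -0.0466  0.0274] yaw 1.5168 zax [ 0.002  0.    -1.   ] F [-0.3  0.4 -1.6] T [-0.02  0.04 -0.05] w 0.0121
jig mm 50.2818023074034 -0.12496335457726648
```

Emit:
move_arm(dp=[[0,0.1,0.03],[0,0.1,0],[0,0,0]], rotation=[[0,0,0],[0,0,0],[0,0,0]], jaw=[1,1,1])

```text
clock: 19.0
tool_pos: [0.5859, -0.0465, 0.027]
orientation: [0.726, 0.688, 0.0, -0.0]
contact_force: [-4.8, 2.9, 1.5]
gripper_width: 0.012
```

```bash
python3 -c "
from h import *
jg()"
```

```text
t 19.0 p [ 0.5859 -0.0465  0.027 ] yaw 1.5167 zax [-0.001  0.001 -1.   ] F [-4.8  2.9  1.5] T [ 0.23  1.02 -0.2 ] w 0.012
jig mm 50.82837479789905 0.052128327965185635
```

Contact, with a torque of -0.2 N·m suggesting the right end touches first. Pushing a bit more to read it.

Emit:
move_arm(dp=[[0,0.1,0],[0,0,0]], rotation=[[0,0,0],[0,0,0]], jaw=[1,1])

```text
clock: 19.25
tool_pos: [0.5859, -0.0465, 0.027]
orientation: [0.726, 0.688, -0.001, -0.001]
contact_force: [-8.8, 2.2, 4.5]
gripper_width: 0.0121
```

```bash
python3 -c "
from h import *
jg()"
```

```text
t 19.25 p [ 0.5859 -0.0465  0.027 ] yaw 1.5166 zax [-0.002  0.001 -1.   ] F [-8.8  2.2  4.5] T [ 0.29  1.65 -0.24] w 0.0121
jig mm 50.85880232407266 0.03199185306702011
```

Emit:
move_arm(dp=[[0,0.05,0],[0,0.05,0],[0,0,0]], rotation=[[0,0,0.003],[0,0,0.003],[0,0,0]], jaw=[1,1,1])

```text
clock: 19.62
tool_pos: [0.5859, -0.0465, 0.027]
orientation: [0.728, 0.686, -0.001, -0.002]
contact_force: [-12.4, 1.2, 7.8]
gripper_width: 0.0123
```

```bash
python3 -c "
from h import *
jg()"
```

```text
t 19.62 p [ 0.5859 -0.0465  0.027 ] yaw 1.5109 zax [-0.004  0.001 -1.   ] F [-12.4   1.2   7.8] T [ 0.35  2.36 -0.01] w 0.0123
jig mm 50.89977741132377 0.033821965749251684
```

Torque is balanced (-0.01) at 12 N, so both ends bear. Pressing more firmly.

Emit:
move_arm(dp=[[0,0.1,0],[0,0.1,0],[0,0.1,0],[0,0,0]], rotation=[[0,0,0],[0,0,0],[0,0,0],[0,0,0]], jaw=[1,1,1,1], force=90)

```text
clock: 20.12
tool_pos: [0.586, -0.0465, 0.027]
orientation: [0.728, 0.686, -0.003, -0.003]
contact_force: [-23.1, 1.8, 17.6]
gripper_width: 0.0117
```

```bash
python3 -c "
from h import *
jg()
i=cams.camera_info('wrist');np.save('w16.npy',i);cv2.imwrite('pics/w16.png',cams.get_image('wrist')[:,:,::-1])
cv2.imwrite('pics/s16.png',cams.get_image('side')[:,:,::-1])
im=cv2.imread('pics/s16.png')[215:310,265:400];cv2.imwrite('pics/s16c.png',cv2.resize(im,None,fx=5,fy=5,interpolation=2))
"
```

```text
t 20.12 p [ 0.586  -0.0465  0.027 ] yaw 1.5109 zax [-0.009  0.001 -1.   ] F [-23.1   1.8  17.6] T [ 0.45  4.51 -0.02] w 0.0117
jig mm 50.93498574679305 0.04977568482369098
```

View pics/w16.png

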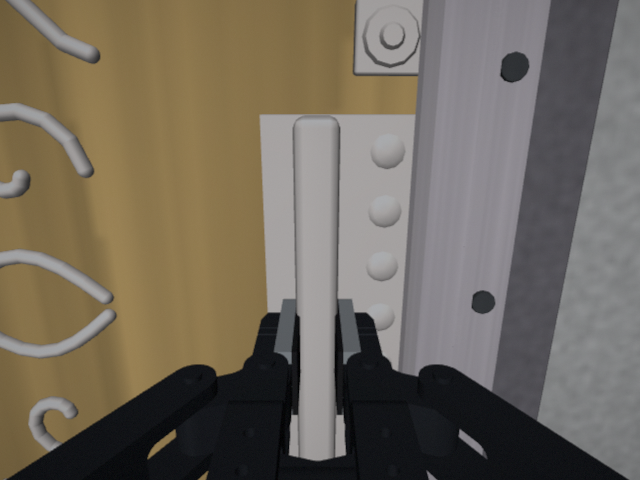

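View pics/s16c.png

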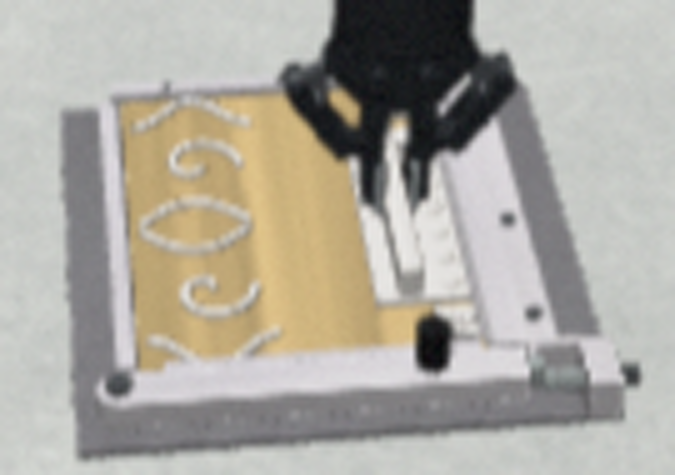

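The strip is home: bead line at jig x = 50.9 mm (expected 51), 23 N on the rail, yaw torque ≈ 0, and the keeper still shut. One more small push with a slight lift to reduce panel pressure, then hold and check steadiness.

Emit:
move_arm(dp=[[0,0.1,-0.04],[0,0.05,0],[0,0,0],[0,0,0],[0,0,0],[0,0,0]], rotation=[[0,0,0],[0,0,0],[0,0,0],[0,0,0],[0,0,0],[0,0,0]], jaw=[1,1,1,1,1,1])

```text
clock: 20.98
tool_pos: [0.586, -0.0465, 0.027]
orientation: [0.728, 0.686, -0.004, -0.004]
contact_force: [-26.7, 1.5, 18.3]
gripper_width: 0.0115
```

```bash
python3 -c "
from h import *
jg()
cv2.imwrite('pics/w17.png',cams.get_image('wrist')[:,:,::-1])
for t in ['edge_left','edge_right','strip','rail_home']: print(t,[(np.round(d['centre'],4).tolist(),round(d['confidence'],2)) for d in nets.tip_of('wrist',t)][:2])
cams.get_image('top')
for t in ['keeper_knob','keeper_hinge']: print(t,[(np.round(d['centre'],4).tolist(),round(d['confidence'],2)) for d in nets.tip_of('top',t)][:2])
cams.get_image('side')
for t in ['keeper_knob','keeper_hinge']: print(t,[(np.round(d['centre'],4).tolist(),round(d['confidence'],2)) for d in nets.tip_of('side',t)][:2])
jg()"
```

```text
t 20.98 p [ 0.586  -0.0465  0.027 ] yaw 1.5109 zax [-0.011  0.001 -1.   ] F [-26.7   1.5  18.3] T [0.43 5.23 0.05] w 0.0115
jig mm 50.92643245463389 0.05506022608280829
edge_left [([0.5341, -0.0432, 0.0049], 0.57)]
edge_right []
strip [([0.6013, -0.0474, 0.0179], 0.95)]
rail_home [([0.6384, -0.0477, 0.0186], 0.58)]
keeper_knob [([0.5823, -0.1796, 0.0432], 0.96)]
keeper_hinge []
keeper_knob [([0.5752, -0.1777, 0.0465], 0.94)]
keeper_hinge [([0.4146, -0.1727, 0.0387], 0.84)]
t 21.52 p [ 0.586  -0.0465  0.027 ] yaw 1.5109 zax [-0.011  0.001 -1.   ] F [-27.3   1.9  18.4] T [0.37 5.24 0.02] w 0.0115
jig mm 50.92879078272443 0.048701785663490385
```

```bash
python3 -c "
from h import *
print(manip.close_job())"
```

```text
the job is handed in; nothing more can be done
None
```

The keeper bar is shut in its catch and the white beaded strip is home under the far rail's lip. The arm is still gripping it and pressing it there. I handed the job in at about 21.5 s of the 58 s allowed.

- **Keeper:** I pushed its knob round with shut fingers, over the detent to a firm stop at about 30 N. After I backed off it stayed shut in the picture and looked parallel to the jig. The networks put the knob within 4–7 mm of its shut position in the last views.
- **Strip:** I gripped it mid-bead, laid it on the panel between the corner blocks and slid it under the lip. Its right end touched first, so I turned it 0.006 rad, after which the yaw torque fell to about zero, meaning both ends bear evenly.
- **Last readings:**
  - The push against the rail held steady at about 27 N, with about 18 N down on the panel and a yaw torque of about 0.02 N·m.
  - The bead centre line is at jig x = 50.9 mm, against 51 expected.
- **What disagreed or failed:**
  - **Edge points:** in the last wrist picture the network gave an implausible position for `edge_left` and found no `edge_right`. Both edges are hidden under the lip, so full seating rests on force, torque and position.
  - **Distance to rail:** the network put the strip 37 mm from the rail point instead of 35, within its error.
  - **Jig plate:** the base plate corners did not fit the jig pose, so I used only panel and corner-block points.
  - **Grip width:** it reads about 12 mm on the 14 mm bead.

I did not touch any of the other things on the table.

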